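Start three stirrers in order

TASK

Start the three magnetic stirrers by pressing the round key on the front of each with the fingertips, lightly and all the way in so that it stays in: first the stirrer with the open beaker, then the one with the small capped vial, last the one with the screw-cap bottle. Do not grasp anything, and leave the vessels and everything else on the bench where they stand.

Things in the scene. Friction and masses are not known exactly. Their poses are not given: they have to be found in the camera images.
- stirrer_beaker: flat white magnetic stirrer that carries the beaker: 160 mm deep (x), 90 mm wide (y), 40 mm high to its deck, fixed to the bench. Origin under its centre on the bench; its own -x points to its front, where the key is (the small grey speed knob on its front face is not the key). More than 25 N on it is too hard
- key_beaker_top (a point): centre of the top face of this stirrer's round black key (28 mm across), 53 mm in front of the stirrer's centre; it moves with the key. The face is 56 mm above the bench when the key is up and 49 mm when fully in, always above the plate and the deck
- key_beaker (a joint): travel of this key in m: 0 up (off), 0.007 fully pressed in (on). It goes straight down against about 4 to 5 N and stays where it is left; no spring brings it back
- plate_beaker (a point): centre of the top of this stirrer's round white plate (82 mm across , 46 mm above the bench), 33 mm behind the stirrer's centre, 86 mm behind its key
- beaker: open clear glass beaker, 57 mm wide, 72 mm high, standing loose on its stirrer's plate. Origin at the centre of its underside, z up
- stirrer_vial: flat white magnetic stirrer that carries the vial: 160 mm deep (x), 90 mm wide (y), 40 mm high to its deck, fixed to the bench. Origin under its centre on the bench; its own -x points to its front, where the key is (the small grey speed knob on its front face is not the key). More than 25 N on it is too hard
- key_vial_top (a point): centre of the top face of this stirrer's round black key (28 mm across), 53 mm in front of the stirrer's centre; it moves with the key. The face is 56 mm above the bench when the key is up and 49 mm when fully in, always above the plate and the deck
- key_vial (a joint): travel of this key in m: 0 up (off), 0.007 fully pressed in (on). It goes straight down against about 4 to 5 N and stays where it is left; no spring brings it back
- plate_vial (a point): centre of the top of this stirrer's round white plate (82 mm across , 46 mm above the bench), 33 mm behind the stirrer's centre, 86 mm behind its key
- vial: small capped glass sample vial, 30 mm wide, 56 mm high, standing loose on its stirrer's plate. Origin at the centre of its underside, z up
- stirrer_bottle: flat white magnetic stirrer that carries the bottle: 160 mm deep (x), 90 mm wide (y), 40 mm high to its deck, fixed to the bench. Origin under its centre on the bench; its own -x points to its front, where the key is (the small grey speed knob on its front face is not the key). More than 25 N on it is too hard
- key_bottle_top (a point): centre of the top face of this stirrer's round black key (28 mm across), 53 mm in front of the stirrer's centre; it moves with the key. The face is 56 mm above the bench when the key is up and 49 mm when fully in, always above the plate and the deck
- key_bottle (a joint): travel of this key in m: 0 up (off), 0.007 fully pressed in (on). It goes straight down against about 4 to 5 N and stays where it is left; no spring brings it back
- plate_bottle (a point): centre of the top of this stirrer's round white plate (82 mm across , 46 mm above the bench), 33 mm behind the stirrer's centre, 86 mm behind its key
- bottle: small reagent bottle with screw cap, 41 mm wide, 90 mm high, standing loose on its stirrer's plate. Origin at the centre of its underside, z up
- stopper: loose rubber stopper, 29 mm wide, 28 mm high, standing between two stirrers; origin at the centre of its underside
- marker: loose blue marker, 119 x 14 x 12 mm, lying between two stirrers, its x axis along its length; origin at the centre of its underside
- tape: loose roll of tape lying flat, 68 mm wide, 19 mm high, behind the stirrers; origin at the centre of its underside
Not all that is in view belongs to the job. There is more than one size of the bottle; the job needs the middle-sized.

How it is judged:
On the way, in this order (a step that is already met when the one before it is completed fails the run):
1. the key of the stirrer with the beaker is in (value of joint key_beaker above 0.005 m), for 0.1 s.
2. the key of the stirrer with the vial is in (value of joint key_vial above 0.005 m), for 0.1 s.
3. the key of the stirrer with the bottle is in (value of joint key_bottle above 0.005 m), for 0.1 s.
At the end, for the whole second after the job is handed in: All three keys are at least 5 mm in (of 7 mm), each vessel stands upright (within 0.1 rad), at rest and within 30 mm of the centre of its plate, and stopper, marker and tape are within 20 mm of where they were (value of joint each of key_beaker, key_vial, key_bottle above 0.005 m and horizontal distance between beaker and plate_beaker below 0.03 m and angle between each of beaker, vial, bottle's own z axis and vertical below 0.1 rad and linear speed of each of beaker, vial, bottle below 0.02 m/s and horizontal distance between vial and plate_vial below 0.03 m and horizontal distance between bottle and plate_bottle below 0.03 m and distance of each of stopper, marker, tape from where it was at the start of the episode below 0.02 m); the robot touches nothing.
It fails at once if the vial stirrer's key is pressed before the beaker stirrer's (value of joint key_vial above 0.002 m and value of joint key_beaker below 0.005 m).
It fails at once if the bottle stirrer's key is pressed before the vial stirrer's (value of joint key_bottle above 0.002 m and value of joint key_vial below 0.005 m).
It fails at once if a stirrer or its key is pressed with more than 25 N (contact force between any of the fingers, the arm and stirrer_beaker above 25 N or contact force between any of the fingers, the arm and stirrer_vial above 25 N or contact force between any of the fingers, the arm and stirrer_bottle above 25 N).
It fails at once if a vessel is moved by more than 15 mm, lifted or tipped (distance of any of beaker, vial, bottle from where it was at the start of the episode above 0.015 m or angle between any of beaker, vial, bottle's own z axis and vertical above 0.3 rad).
It fails at once if the stopper, marker or tape is moved by more than 20 mm or lifted (distance of any of stopper, marker, tape from where it was at the start of the episode above 0.02 m).
It also fails if it takes over 56 s, if anything falls off the work surface, if the arm or the gripper's body presses on something with over 40 N, if the wrist force passes 120 N, or if a joint passes its speed limit or range.

ROBOT

A 6-joint arm with a two-finger parallel gripper is mounted at the origin on a cart in front of the work surface, level with it; the furniture and walls round the work are solid. World frame = base frame: x ahead of the robot, y to its left, z up, the work surface at z = 0. Lengths are in m, angles in rad, forces in N, time in s.
With the tool pointing down it reaches from about 0.35 to 0.975 m from the base axis. Payload 17.4 kg.
Tool frame: the origin (TCP) lies between the finger pads; the fingertips stand 19 mm ahead of it and the grasp point (between the pads) is the TCP; z points along the fingers, y is the direction in which the jaws open and shut (so a half turn about z gives the same grasp; the last joint's range is limited). The gripper opens to 85 mm and grips with 20 to 120 N. Pads are 22 mm wide; open, the fingers measure 114 mm over their backs; the gripper's body (76 mm by 85 mm) begins 54 mm behind the grasp point. The pads swing forward as they close: fully open they stand 13 mm farther back than shut.
Start: joints at [1.112, 0.116, 1.442, -0, 1.584, -0.038], TCP at [0.276, 0.616, 0.25] pointing down, gripper open.
Joint ranges: [-2.83, 2.83], [-0.83, 2.19], [0.07, 2.5], [-1.14, 4.28], [0.01, 3], [-2.97, 2.97]. Speed limits (rad/s): [1.89, 1.89, 2.22, 3.14, 3.14, 3.14].

INTERFACE

Orientations are given as a unit quaternion [w, x, y, z].
In Python, from plant import arm gives the robot as it stands. The module is installed in compiled form; this text tells all that it offers.
- The arm moves only by the shell command python3 -m crank 'ROWS' [OPENING] [FORCE]. ROWS is JSON, a list of rows, each a list of 2 entries, a list of its own where there are three numbers: the shift along the tool's x, y, z in cm, then the turn about the tool's z in degrees. In form: [[[dx, dy, dz], turn], ...]. A call has 1 to 12 rows; each row is the pose to reach, as a shift and turn from the pose commanded when the call began, along the tool's axes at that moment; what a row does not reach only later rows make up. A row lasts 1/12 s, in which the tool goes at most 41.7 mm and 7.16 degrees, less where a joint would pass 70% of its speed; a pose out of reach is approached as far as the arm can. A call with a gripper value outside its range is refused whole. OPENING is the gripper's target within -1 to 1 (shut at 1, half-way at 0, fully open at -1), set as the call begins (- or left out, the last holds). The fingers move at their own pace and stop on an object; FORCE is the grip in N (left out, the last holds). Time passes only in rows, so rows that repeat a pose let the fingers close. It gives the time, the measured TCP pose, the force and the opening at its end, in the units of the state.
- arm.get_state(): the state, without advancing time (a new reading comes with each control period).
- arm.grab_frame(name): name is "scene" or "top" or "wrist"; returns a dict with "color" (384x512x3 uint8, red, green, blue), "range_z" (384x512 float32, m along the optical axis (not along the pixel's ray), 0 where there is no reading), "fov_y" (degrees; the focal length in pixels is half the picture's height over the tangent of half this angle, whatever the lens; pixels are square), "cx", "cy" (the principal point, pixels), "R" (3x3) and "t" (3): a world point X has camera coordinates R X + t. Camera axes: x right, y down, z forward; pixel columns grow to the right and rows downward; lengths in m; the calibration is good to about 2 mm. A picture is of the moment at which its call begins.
- arm.hand_in(): hands the job in, once; it reports no verdict.
The state is a dict: "time_s": time; "q": joint angles; "dq": joint speeds; "joint_efforts": joint torques, N m; "eef_pos": TCP position; "tool_rot": TCP orientation; "force": force on the tool from outside, world axes, zero at the start; "torque": the same for the moment, N m; "grip_width": opening from 0.0 (shut) to 1.0 (fully open).
Only numpy, scipy, OpenCV 4.12 (cv2) and the standard library are available. Lean on these libraries where they do the work, as an engineer would, in place of code of your own. Each camera call takes 0.05 s, during which the arm holds its last target.

## Working session

There is one attempt and no reset: what is moved stays moved. The work goes in short steps, Python scripts to look and compute and a shell command to move; the robot and the scene stay as the last step left them, time stands still between calls to the robot, and variables do not carry over. Pictures are saved under pics/ and viewed, and the job is handed in when it is done.

```bash
mkdir -p pics; python3 - <<'E'
from plant import arm
import cv2,numpy as np,pickle
s=arm.get_state()
for k,v in s.items(): print(k,np.round(v,4))
for n in("top","scene"):
    f=arm.grab_frame(n); pickle.dump(f,open(n+".pkl","wb"))
    print(n,f["fov_y"],f["cx"],f["cy"],np.round(f["R"],3).tolist(),np.round(f["t"],3))
    cv2.imwrite(f"pics/{n}0.png",f["color"][:,:,::-1])
E
```

```text
time_s 0.0
q [ 1.1122  0.1165  1.4423  0.      1.584  -0.0378]
dq [-0.0008  0.0006  0.0011 -0.0006 -0.0005  0.0017]
joint_efforts [-2.20000e-03 -7.31985e+01 -6.32499e+01 -2.00000e-04  6.30000e-03
 -1.00000e-04]
eef_pos [0.2757 0.616  0.2496]
tool_rot [-2.000e-04  2.088e-01  9.779e-01 -6.000e-04]
force [ 0.3774 -0.0212  0.7098]
torque [-0.0184 -0.0091  0.0351]
grip_width 0.9969
top 44.711572656241444 256.79900349456284 192.78464669130523 [[-0.007, -1.0, -0.002], [-0.978, 0.007, -0.211], [0.211, 0.0, -0.978]] [0.169 0.679 1.175]
scene 57.235564421953704 256.549351524351 186.78723917088178 [[0.805, -0.593, -0.018], [-0.306, -0.39, -0.868], [0.508, 0.705, -0.495]] [-0.429  0.33   0.416]
```

View pics/top0.png

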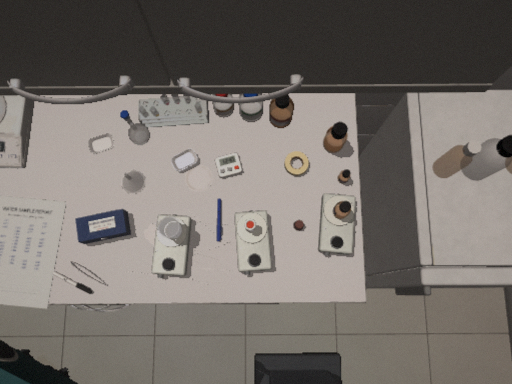

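View pics/scene0.png

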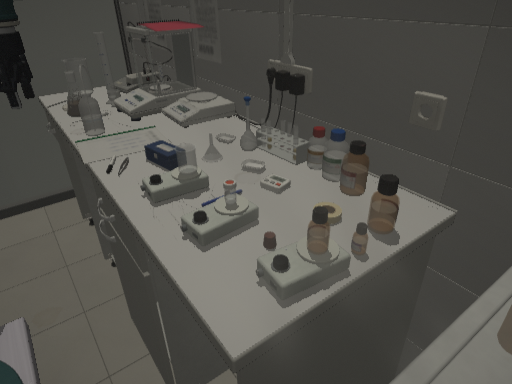

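The top view shows the keys near (169,264) for the beaker, (255,260) for the vial and (337,242) for the bottle. The middle-sized bottle stands on the right-hand stirrer. Next I'll measure the key positions.

```bash
cat >h.py <<'E'
import numpy as np,cv2,pickle
def ray_at_z(f,u,v,z):
    F=f["color"].shape[0]/2/np.tan(np.radians(f["fov_y"]/2))
    R=np.array(f["R"]);t=np.array(f["t"]);C=-R.T@t
    d=R.T@np.array([(u-f["cx"])/F,(v-f["cy"])/F,1]); return C+d*(z-C[2])/d[2]
def cloud(f):
    F=f["color"].shape[0]/2/np.tan(np.radians(f["fov_y"]/2)); R=np.array(f["R"]);t=np.array(f["t"])
    v,u=np.mgrid[:384,:512]; z=f["range_z"]
    P=np.stack([(u-f["cx"])/F*z,(v-f["cy"])/F*z,z],-1)
    return (P-t)@R
def key(f,u0,v0,r,z,th=70):
    g=f["color"].max(2)
    m=np.zeros(g.shape,np.uint8); m[v0-r:v0+r+1,u0-r:u0+r+1]=g[v0-r:v0+r+1,u0-r:u0+r+1]<th
    n,l,st,c=cv2.connectedComponentsWithStats(m); i=1+np.argmax(st[1:,4])
    return c[i],st[i]
E
python3 - <<'E'
from h import *
for n,pts in(("top",dict(beaker=(169,264),vial=(255,260),bottle=(337,242))),("scene",dict(beaker=(184,174),vial=(200,217),bottle=(281,263)))):
    f=pickle.load(open(n+".pkl","rb")); P=cloud(f)
    for k,(u,v) in pts.items():
        c,st=key(f,u,v,12,.056)
        p=P[st[1]:st[1]+st[3],st[0]:st[0]+st[2]].reshape(-1,3)
        top=p[(p[:,2]>.052)&(p[:,2]<.062)]
        print(n,k,c.round(1),st,ray_at_z(f,*c,.053).round(4),"top pts",len(top),top.mean(0).round(4), ((top.max(0)+top.min(0))/2).round(4),np.ptp(top,0).round(3))
    if n=="top":
        # stirrer decks
        for k,(u,v) in dict(beaker=(172,245),vial=(253,241),bottle=(338,224)).items():
            m=((P[...,2]>.033)&(P[...,2]<.06)).astype(np.uint8)
            m2=np.zeros_like(m); m2[v-42:v+42,u-28:u+28]=m[v-42:v+42,u-28:u+28]
            nn,l,s,cc=cv2.connectedComponentsWithStats(m2); i=1+np.argmax(s[1:,4])
            q=P[l==i][:,:2].astype(np.float32)
            print(k,cv2.minAreaRect(q))
    im=cv2.resize(f["color"][200:290,140:360] if n=="top" else f["color"][130:300,130:360],None,fx=3.4,fy=3.4,interpolation=cv2.INTER_CUBIC)
    cv2.imwrite(f"pics/{n}_z.png",im[:,:,::-1])
E
```

```text
top beaker [168.4 263.9] [163 259  12  11 104] [0.4951 0.3982 0.053 ] top pts 81 [0.4962 0.4002 0.057 ] [0.496  0.3996 0.0571] [0.024 0.025 0.009]
top vial [254.5 259.8] [249 255  12  11  99] [0.5044 0.1717 0.053 ] top pts 81 [0.5056 0.174  0.0571] [0.5049 0.1743 0.0574] [0.024 0.024 0.009]
top bottle [336.8 241.9] [331 237  12  11 101] [ 0.5499 -0.0468  0.053 ] top pts 82 [ 0.551  -0.046   0.0571] [ 0.5506 -0.0464  0.0568] [0.024 0.027 0.01 ]
beaker ((0.5494600534439087, 0.3973402976989746), (0.09089106321334839, 0.15972205996513367), 86.0582046508789)
vial ((0.5588358640670776, 0.17757965624332428), (0.160339817404747, 0.08975384384393692), 4.190135955810547)
bottle ((0.6009362936019897, -0.051611486822366714), (0.09044119715690613, 0.16791950166225433), 83.9425048828125)
scene beaker [176.8 164.1] [172 162  15   8  61] [0.577  0.4386 0.053 ] top pts 1 [0.5617 0.3965 0.0591] [0.5617 0.3965 0.0591] [0. 0. 0.]
scene vial [199.7 217.2] [194 211  13  14 147] [0.5021 0.1646 0.053 ] top pts 88 [0.5044 0.1691 0.0567] [0.5052 0.1711 0.0559] [0.027 0.028 0.007]
scene bottle [280.4 263. ] [273 255  16  18 219] [ 0.5477 -0.053   0.053 ] top pts 145 [ 0.5495 -0.0501  0.0568] [ 0.5507 -0.0489  0.0556] [0.027 0.027 0.007]
```

View pics/top_z.png

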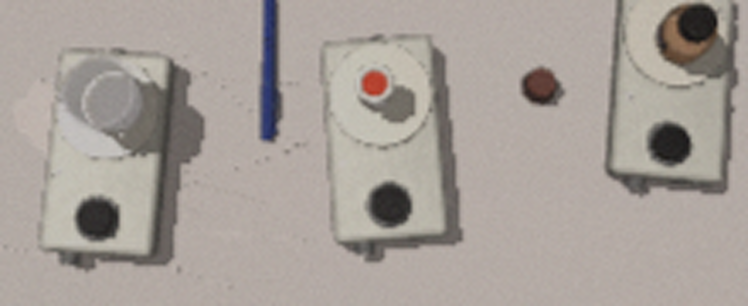

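Key tops come out at beaker (0.496, 0.3995), vial (0.505, 0.173) and bottle (0.5505, -0.047). They measure z≈0.056–0.057 against the expected 0.056, and the stirrer outlines match at 160x90 mm. Now I'll compute the first move.

```bash
cat >>h.py <<'E'
KEYS=dict(beaker=(0.496,0.3995),vial=(0.505,0.173),bottle=(0.5505,-0.047))
def need(name,z=None):
    from plant import arm
    from scipy.spatial.transform import Rotation as Ro
    s=arm.get_state(); q=s["tool_rot"]; R=Ro.from_quat([q[1],q[2],q[3],q[0]]).as_matrix()
    p=np.array(s["eef_pos"]); T=np.array([*KEYS[name],p[2] if z is None else z])
    print(round(s["time_s"],2),"p",p.round(4),"F",np.round(s["force"],2),"grip",round(s["grip_width"],3),"yaw x",np.degrees(np.arctan2(R[1,0],R[0,0])).round(2),"zax",R[:,2].round(4),"delta tool cm",(R.T@(T-p)*100).round(2))
E
python3 -c "
from h import *;need('beaker',.15)"
```

```text
0.1 p [0.2757 0.616  0.2496] F [ 0.2  -0.47 -0.21] grip 0.999 yaw x 155.89 zax [-5.e-04 -1.e-03 -1.e+00] delta tool cm [-28.95 -10.75   9.97]
```

```bash
python3 -m crank '[[[-3,-1.1,0],-4],[[-6,-2.2,0],-8],[[-9,-3.3,0],-12],[[-12,-4.4,0],-16],[[-15,-5.5,0],-19],[[-18,-6.6,0],-22],[[-21,-7.7,0],-22],[[-24,-8.8,0],-22],[[-27,-10,2],-22],[[-28.9,-10.75,4],-22],[[-28.9,-10.75,6],-22],[[-28.9,-10.75,7.5],-22]]' 1 20; python3 -c "
from h import *;need('beaker',.085)"
```

```text
time_s: 1.1
eef_pos: [0.496, 0.3986, 0.1731]
tool_rot: [-0.001, 0.019, 1.0, -0.001]
force: [0.7, -0.3, 0.2]
grip_width: -0.0
1.1 p [0.496  0.3986 0.1731] F [ 0.68 -0.28  0.16] grip -0.0 yaw x 177.78 zax [-0.0014 -0.0011 -1.    ] delta tool cm [-0.01  0.1   8.81]
```

```bash
python3 -m crank '[[[0,0.1,2],0],[[0,0.1,4],0],[[0,0.1,6],0],[[0,0.1,7.5],0],[[0,0.1,8],0],[[0,0.1,8],0]]'; python3 - <<'E'
from h import *;need('beaker',.075)
from plant import arm
f=arm.grab_frame("wrist");cv2.imwrite("pics/w1.png",f["color"][:,:,::-1])
f=arm.grab_frame("scene");cv2.imwrite("pics/s1.png",cv2.resize(f["color"][60:230,90:310],None,fx=3.4,fy=3.4,interpolation=cv2.INTER_CUBIC)[:,:,::-1])
E
```

```text
time_s: 1.6
eef_pos: [0.495, 0.4009, 0.094]
tool_rot: [-0.001, 0.018, 1.0, -0.001]
force: [-0.3, 0.6, -0.2]
grip_width: -0.003
1.6 p [0.495  0.4009 0.094 ] F [-0.34  0.62 -0.19] grip -0.003 yaw x 177.92 zax [-0.0017 -0.0012 -1.    ] delta tool cm [-0.11 -0.14  1.9 ]
```

View pics/w1.png

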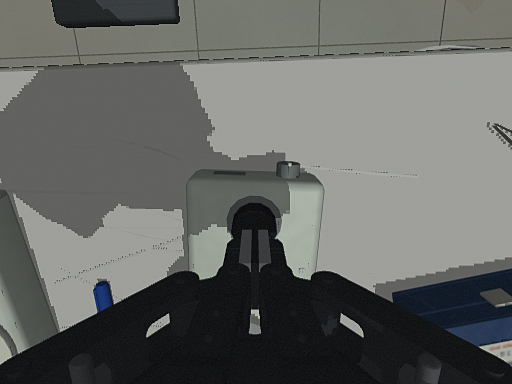

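View pics/s1.png

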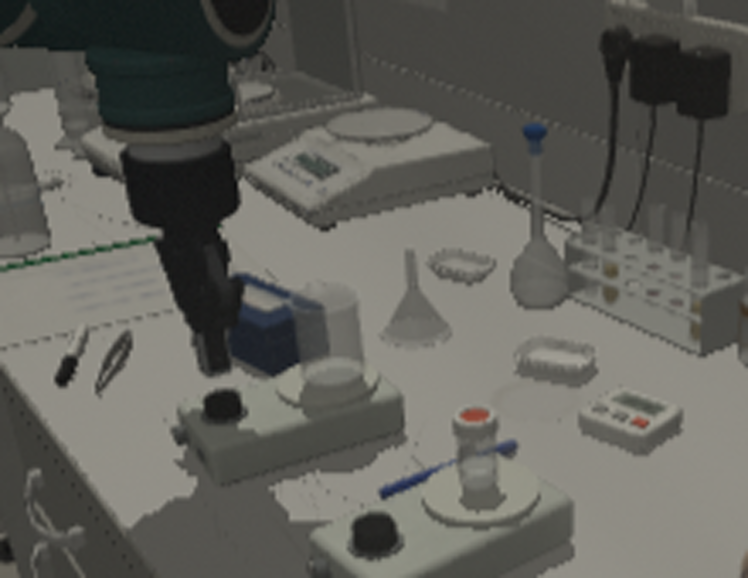

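The wrist view shows the closed fingertips over the dark key at about (254,215), with clear space to the beaker. I'll descend gently.

```bash
python3 -m crank '[[[-0.05,-0.1,0.6],0],[[-0.05,-0.1,1.2],0],[[-0.05,-0.1,1.6],0],[[-0.05,-0.1,1.8],0],[[-0.05,-0.1,2],0],[[-0.05,-0.1,2],0]]'; python3 -c "
from h import *;need('beaker',.068)"
```

```text
time_s: 2.2
eef_pos: [0.496, 0.3999, 0.0749]
tool_rot: [-0.0, 0.018, 1.0, -0.0]
force: [-0.5, -0.3, -0.4]
grip_width: -0.0
2.2 p [0.496  0.3999 0.0749] F [-0.46 -0.3  -0.44] grip -0.0 yaw x 177.89 zax [-3.e-04 -2.e-04 -1.e+00] delta tool cm [ 0.   -0.04  0.69]
```

```bash
python3 -m crank '[[[0,0,0.1],0],[[0,0,0.2],0],[[0,0,0.3],0],[[0,0,0.3],0]]'; python3 -m crank '[[[0,0,0.1],0],[[0,0,0.2],0],[[0,0,0.2],0]]'; python3 -c "
from h import *;need('beaker',.068)"
```

```text
time_s: 2.53
eef_pos: [0.4962, 0.4, 0.0724]
tool_rot: [0.0, 0.018, 1.0, 0.0]
force: [0.7, -0.2, 2.8]
grip_width: -0.001
time_s: 2.78
eef_pos: [0.4962, 0.4, 0.0702]
tool_rot: [0.0, 0.018, 1.0, 0.0]
force: [0.6, -0.1, 2.5]
grip_width: 0.0
2.78 p [0.4962 0.4    0.0702] F [ 0.64 -0.12  2.46] grip 0.0 yaw x 177.89 zax [ 3.e-04  1.e-04 -1.e+00] delta tool cm [ 0.02 -0.05  0.22]
```

```bash
python3 -m crank '[[[0,0,0.05],0],[[0,0,0.1],0],[[0,0,0.1],0]]'; python3 -m crank '[[[0,0,0.05],0],[[0,0,0.1],0],[[0,0,0.1],0]]';python3 -m crank '[[[0,0,0.05],0],[[0,0,0.05],0]]'; python3 -c "
from h import *;need('beaker',.068)"
```

```text
time_s: 3.03
eef_pos: [0.4962, 0.4, 0.0693]
tool_rot: [0.0, 0.018, 1.0, 0.0]
force: [1.3, 0.8, 2.8]
grip_width: -0.002
time_s: 3.28
eef_pos: [0.4962, 0.4, 0.0683]
tool_rot: [0.0, 0.018, 1.0, 0.0]
force: [1.0, 0.9, 2.5]
grip_width: -0.004
time_s: 3.45
eef_pos: [0.4962, 0.4, 0.068]
tool_rot: [0.0, 0.018, 1.0, 0.0]
force: [0.6, 0.8, 6.3]
grip_width: -0.004
3.45 p [0.4962 0.4    0.068 ] F [0.62 0.76 6.27] grip -0.004 yaw x 177.89 zax [ 2.e-04  2.e-04 -1.e+00] delta tool cm [ 0.02 -0.05  0.  ]
```

At z=0.068 the force rose to 6.3 N, which is the end stop. I'll lift and verify.

```bash
python3 -m crank '[[[0,0,-1],0],[[0,0,-3],0],[[0,0,-6],0],[[0,0,-8],0],[[0,0,-10],0],[[0,0,-10],0]]'; python3 - <<'E'
from h import *;need('vial',.168)
from plant import arm
f=arm.grab_frame("scene");P=cloud(f);cv2.imwrite("pics/s2.png",cv2.resize(f["color"][130:300,130:350],None,fx=3.4,fy=3.4,interpolation=cv2.INTER_CUBIC)[:,:,::-1])
for k,(x,y) in KEYS.items():
    m=(np.hypot(P[...,0]-x,P[...,1]-y-.0)<.009); print(k,m.sum(),np.median(P[m][:,2]).round(4))
E
```

```text
time_s: 3.95
eef_pos: [0.497, 0.4006, 0.1728]
tool_rot: [0.002, 0.018, 1.0, 0.002]
force: [0.3, 0.6, 1.4]
grip_width: -0.005
3.95 p [0.497  0.4006 0.1728] F [0.26 0.58 1.45] grip -0.005 yaw x 177.89 zax [ 0.0041  0.0031 -1.    ] delta tool cm [ -1.64 -22.71   0.41]
beaker 59 0.1589
vial 30 0.0577
bottle 52 0.0574
```

View pics/s2.png

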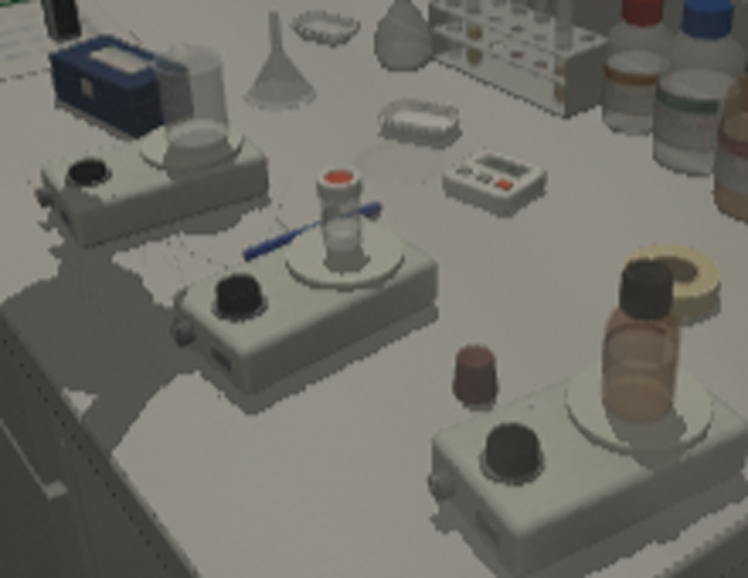

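In the picture the beaker's key, at about (88,172), sits low, while the other two keys stay up. On to the vial stirrer.

```bash
python3 -m crank '[[[-0.2,-3,0],0],[[-0.5,-6.5,0],0],[[-0.7,-10,0],0],[[-1,-13.5,0],0],[[-1.2,-17,0],0],[[-1.4,-20,0],0],[[-1.6,-22,0],0],[[-1.6,-22.6,0],0],[[-1.6,-22.6,3],0],[[-1.6,-22.6,6],0],[[-1.6,-22.6,8],0],[[-1.6,-22.6,8],0]]';python3 -m crank '[[[0,0,0],0],[[0,0,0],0]]'; python3 - <<'E'
from h import *;need('vial',.075)
from plant import arm
f=arm.grab_frame("wrist");cv2.imwrite("pics/w2.png",f["color"][:,:,::-1])
E
```

```text
time_s: 5.0
eef_pos: [0.5015, 0.1733, 0.0829]
tool_rot: [-0.003, 0.018, 1.0, -0.001]
force: [-0.7, 0.3, -1.0]
grip_width: 0.002
time_s: 5.17
eef_pos: [0.5042, 0.174, 0.0891]
tool_rot: [0.0, 0.018, 1.0, 0.0]
force: [-0.3, -0.2, 0.8]
grip_width: -0.003
5.17 p [0.5042 0.174  0.0891] F [-0.28 -0.21  0.78] grip -0.003 yaw x 177.91 zax [ 9.e-04  3.e-04 -1.e+00] delta tool cm [-0.08 -0.1   1.41]
```

View pics/w2.png

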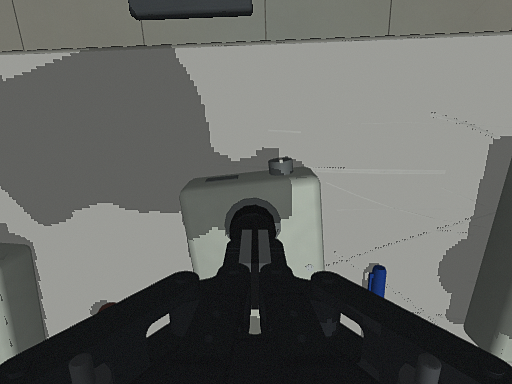

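The view matches the first press, with the tips centred over the key at about (252,218). Descending with small steps.

```bash
python3 -m crank '[[[-0.08,-0.08,0.4],0],[[-0.08,-0.08,0.8],0],[[-0.08,-0.08,1.1],0],[[-0.08,-0.08,1.3],0],[[-0.08,-0.08,1.3],0],[[-0.08,-0.08,1.3],0]]'; python3 -m crank '[[[0,0,0.1],0],[[0,0,0.2],0],[[0,0,0.3],0],[[0,0,0.4],0],[[0,0,0.4],0]]';python3 -m crank '[[[0,0,0.05],0],[[0,0,0.1],0],[[0,0,0.1],0]]'; python3 -c "
from h import *;need('vial',.068)"
```

```text
time_s: 5.72
eef_pos: [0.5045, 0.1727, 0.0747]
tool_rot: [-0.0, 0.018, 1.0, -0.0]
force: [0.3, -0.5, 0.8]
grip_width: 0.004
time_s: 6.13
eef_pos: [0.5046, 0.1727, 0.0707]
tool_rot: [0.0, 0.018, 1.0, 0.0]
force: [0.7, 0.4, 1.7]
grip_width: -0.001
time_s: 6.38
eef_pos: [0.5046, 0.1727, 0.0698]
tool_rot: [0.0, 0.018, 1.0, 0.0]
force: [0.1, -0.3, 3.1]
grip_width: 0.001
6.38 p [0.5046 0.1727 0.0698] F [ 0.09 -0.29  3.11] grip 0.001 yaw x 177.89 zax [ 2.e-04  0.e+00 -1.e+00] delta tool cm [-0.04  0.03  0.18]
```

```bash
python3 -m crank '[[[0,0,0.05],0],[[0,0,0.1],0],[[0,0,0.1],0]]';python3 -m crank '[[[0,0,0.05],0],[[0,0,0.1],0],[[0,0,0.1],0]]'; python3 -c "
from h import *;need('vial',.068)"
```

```text
time_s: 6.63
eef_pos: [0.5046, 0.1727, 0.0688]
tool_rot: [0.0, 0.018, 1.0, 0.0]
force: [0.7, -0.4, 2.4]
grip_width: 0.001
time_s: 6.88
eef_pos: [0.5046, 0.1727, 0.068]
tool_rot: [0.0, 0.018, 1.0, 0.0]
force: [0.3, 0.4, 5.3]
grip_width: 0.003
6.88 p [0.5046 0.1727 0.068 ] F [0.35 0.36 5.33] grip 0.003 yaw x 177.89 zax [ 2.e-04  0.e+00 -1.e+00] delta tool cm [-0.04  0.03 -0.  ]
```

```bash
python3 -m crank '[[[0,0,-1],0],[[0,0,-3],0],[[0,0,-6],0],[[0,0,-8],0],[[0,0,-10],0],[[0,0,-10],0],[[0,0,-10],0],[[0,0,-10],0]]'; python3 - <<'E'
from h import *;need('bottle',.168)
from plant import arm
f=arm.grab_frame("scene");P=cloud(f);cv2.imwrite("pics/s3.png",cv2.resize(f["color"][130:300,130:350],None,fx=3.4,fy=3.4,interpolation=cv2.INTER_CUBIC)[:,:,::-1])
E
```

```text
time_s: 7.55
eef_pos: [0.5042, 0.1726, 0.1673]
tool_rot: [-0.0, 0.018, 1.0, -0.0]
force: [0.2, 0.6, -0.9]
grip_width: 0.0
7.55 p [0.5042 0.1726 0.1673] F [ 0.16  0.61 -0.88] grip 0.0 yaw x 177.89 zax [-8.e-04 -2.e-04 -1.e+00] delta tool cm [ -5.43 -21.77  -0.07]
```

View pics/s3.png

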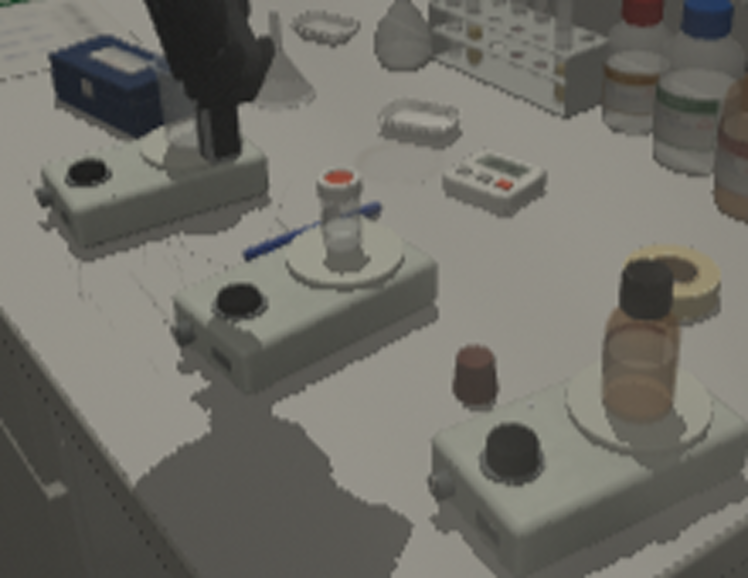

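Both the beaker and vial keys are in, at about (88,172) and (240,300). Now the bottle stirrer.

```bash
python3 -m crank '[[[-0.5,-3,0],0],[[-1.2,-6.5,0],1],[[-2,-10,0],2],[[-3,-13.5,0],3],[[-4,-17,0],4],[[-5,-20,0],4],[[-5.3,-21.5,0],4],[[-5.4,-21.8,0],4],[[-5.4,-21.8,0],4],[[-5.4,-21.8,3],4],[[-5.4,-21.8,6],4],[[-5.4,-21.8,7.5],4]]';python3 -m crank '[[[0,0,0],0],[[0,0,0],0],[[0,0,0],0]]'; python3 - <<'E'
from h import *;need('bottle',.075)
from plant import arm
f=arm.grab_frame("wrist");cv2.imwrite("pics/w3.png",f["color"][:,:,::-1])
E
```

```text
time_s: 8.6
eef_pos: [0.549, -0.0457, 0.0891]
tool_rot: [-0.002, 0.053, 0.999, 0.0]
force: [0.6, 0.6, -1.2]
grip_width: 0.003
time_s: 8.85
eef_pos: [0.551, -0.0465, 0.0942]
tool_rot: [0.001, 0.053, 0.999, -0.0]
force: [0.2, 0.4, 0.8]
grip_width: 0.0
8.85 p [ 0.551  -0.0465  0.0942] F [0.18 0.44 0.77] grip 0.0 yaw x 173.94 zax [ 1.3e-03 -1.0e-04 -1.0e+00] delta tool cm [ 0.04 -0.05  1.92]
```

View pics/w3.png

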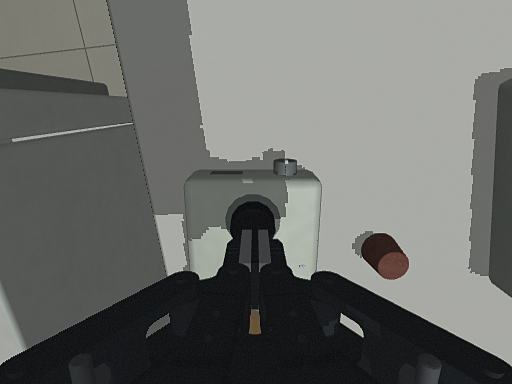

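The tips are centred over the key at about (251,215), and the stopper at (385,255) is clear.

```bash
python3 -m crank '[[[0.04,-0.05,0.5],0],[[0.04,-0.05,1],0],[[0.04,-0.05,1.4],0],[[0.04,-0.05,1.7],0],[[0.04,-0.05,1.8],0],[[0.04,-0.05,1.8],0],[[0.04,-0.05,1.8],0]]'; python3 -m crank '[[[0,0,0.1],0],[[0,0,0.2],0],[[0,0,0.3],0],[[0,0,0.4],0],[[0,0,0.4],0]]';python3 -m crank '[[[0,0,0.05],0],[[0,0,0.1],0],[[0,0,0.1],0]]'; python3 -c "
from h import *;need('bottle',.068)"
```

```text
time_s: 9.48
eef_pos: [0.55, -0.0477, 0.0748]
tool_rot: [-0.0, 0.053, 0.999, -0.0]
force: [-0.0, 0.1, -0.3]
grip_width: 0.003
time_s: 9.9
eef_pos: [0.5501, -0.0477, 0.0708]
tool_rot: [0.0, 0.053, 0.999, -0.0]
force: [0.5, -0.4, 1.8]
grip_width: -0.003
time_s: 10.15
eef_pos: [0.5502, -0.0477, 0.0698]
tool_rot: [0.0, 0.053, 0.999, -0.0]
force: [1.1, -0.2, 2.7]
grip_width: 0.002
10.15 p [ 0.5502 -0.0477  0.0698] F [ 1.11 -0.2   2.67] grip 0.002 yaw x 173.89 zax [ 3.e-04 -1.e-04 -1.e+00] delta tool cm [-0.03  0.07  0.18]
```

```bash
python3 -m crank '[[[0,0,0.05],0],[[0,0,0.1],0],[[0,0,0.1],0]]';python3 -m crank '[[[0,0,0.05],0],[[0,0,0.1],0],[[0,0,0.1],0]]'; python3 -c "
from h import *;need('bottle',.068)"
```

```text
time_s: 10.4
eef_pos: [0.5501, -0.0477, 0.0688]
tool_rot: [0.0, 0.053, 0.999, -0.0]
force: [2.3, -1.5, 2.7]
grip_width: -0.001
time_s: 10.65
eef_pos: [0.5501, -0.0477, 0.068]
tool_rot: [0.0, 0.053, 0.999, -0.0]
force: [0.2, -0.3, 5.4]
grip_width: 0.001
10.65 p [ 0.5501 -0.0477  0.068 ] F [ 0.17 -0.3   5.39] grip 0.001 yaw x 173.89 zax [ 3.e-04 -0.e+00 -1.e+00] delta tool cm [-0.03  0.07 -0.  ]
```

Same stop signature. I'll lift and pull back toward the robot so the cameras have a clear view.

```bash
python3 -m crank '[[[0,0,-1],0],[[0,0,-3],0],[[0,0,-6],0],[[0,0,-9],0],[[0,0,-12],0],[[2,0,-14],0],[[5,0,-15],0],[[8,0,-15],0],[[10,0,-15],0],[[10,0,-15],0],[[10,0,-15],0]]'; python3 - <<'E'
from h import *;need('bottle',.168)
from plant import arm
for n in("scene","top"):
    f=arm.grab_frame(n);P=cloud(f);g=pickle.load(open(n+".pkl","rb"));Q=cloud(g)
    im=f["color"][130:300,130:350] if n=="scene" else f["color"][140:290,140:360]
    cv2.imwrite(f"pics/{n}_f.png",cv2.resize(im,None,fx=3.4,fy=3.4,interpolation=cv2.INTER_CUBIC)[:,:,::-1])
    for k,(x,y) in KEYS.items():
        m=np.hypot(Q[...,0]-x,Q[...,1]-y)<.009
        print(n,k,m.sum(),"before",np.median(Q[m][:,2]).round(4),"after",np.median(P[m][:,2]).round(4))
E
```

```text
time_s: 11.57
eef_pos: [0.4501, -0.0369, 0.2185]
tool_rot: [0.001, 0.053, 0.999, -0.0]
force: [-0.3, 0.3, -0.2]
grip_width: 0.004
11.57 p [ 0.4501 -0.0369  0.2185] F [-0.32  0.28 -0.2 ] grip 0.004 yaw x 173.89 zax [ 1.2e-03 -1.0e-04 -1.0e+00] delta tool cm [-10.08   0.06   5.06]
scene beaker 17 before 0.058 after 0.042
scene vial 30 before 0.0577 after 0.0501
scene bottle 56 before 0.0574 after 0.0503
top beaker 36 before 0.0572 after 0.0508
top vial 38 before 0.0577 after 0.05
top bottle 35 before 0.0575 after 0.4853
```

View pics/scene_f.png

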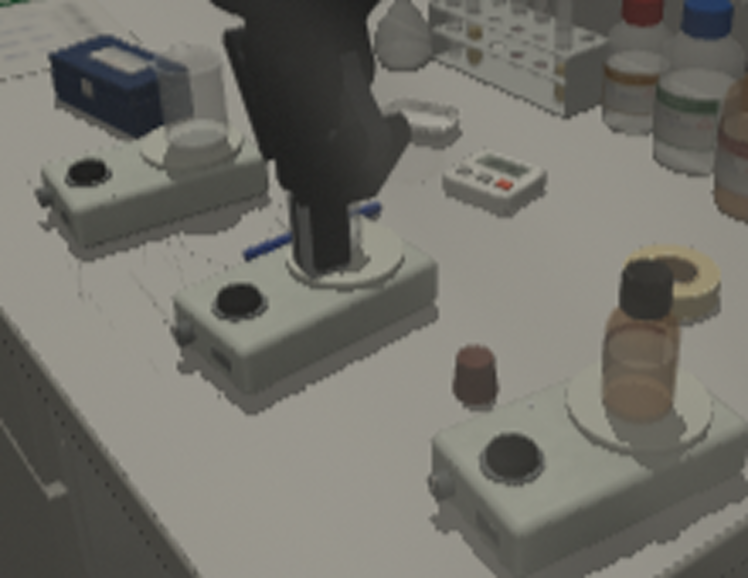

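View pics/top_f.png

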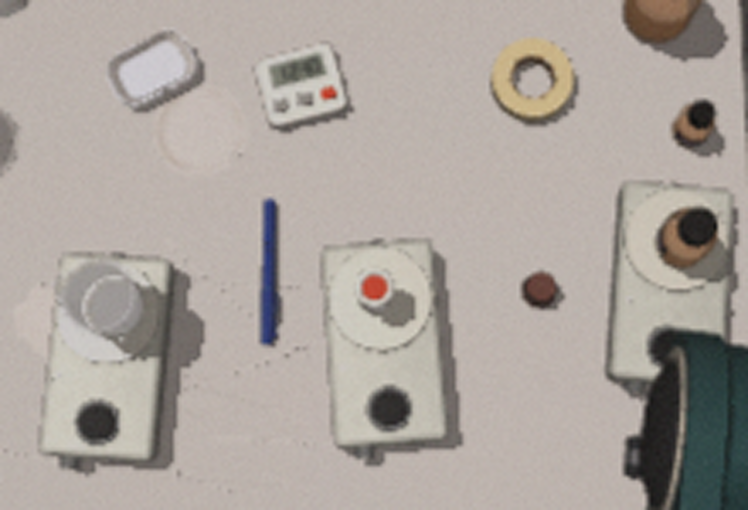

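All three keys sit about 7 mm lower than before. The vessels, stopper at (540,290), marker at (269,270) and tape at (533,80) look unmoved, and the arm is clear. Handing in.

```bash
python3 -c "
from plant import arm
print(arm.hand_in())"
```

```text
the job is handed in; nothing more can be done
None
```

I pressed the three keys in order (beaker, vial, bottle) with the closed fingertips, then lifted clear and handed in at about 11.7 s of the 56 s allowed. `hand_in` gives no verdict, so what follows rests on my own checks.

- **Pressing:** Each key was pushed down until the TCP read 68 mm, where the fingertips are at 49 mm (fully in) and the force rose to the end stop. The highest readings after each move were 6.3, 5.3 and 5.4 N, well under the 25 N limit.
- **Keys, by depth camera:** The vial and bottle keys dropped from about 57.5 mm to 50 mm in the scene view. The beaker key dropped from 57 mm to 51 mm in the top view.
- **Readings that disagreed:** The scene camera gave 42 mm for the beaker key, from only 17 pixels. I set that aside because the top view and the picture both show the key in. In the last top view the arm hid the bottle key, so only the scene camera confirms that one.
- **Everything else:** By eye in the final pictures, the vessels, stopper, marker and tape stand where they were. I did not measure their positions.

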